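# Feel out the release notch of an instrument case

## Robot

A 6-joint arm with a two-finger parallel gripper is mounted at the origin on the work surface. World frame = base frame: x ahead of the robot, y to its left, z up, the work surface at z = 0. Lengths are in m, angles in degrees, forces in N, time in s.
With the tool pointing down it reaches from about 0.35 to 0.875 m from the base axis. Payload 4.2 kg.
Tool frame: the origin (TCP) lies on the centre line of the jaws, within the pads' length; the fingertips stand 19 mm ahead of it and the grasp point (between the pads) is the TCP; x points along the fingers, y is the direction in which the jaws open and shut, and the axes are right-handed (so a half turn about x gives the same grasp; the last joint's range is limited). The gripper opens to 87 mm and grips with 3 to 60 N. Pads are 19 mm wide; open, the fingers measure 117 mm over their backs; the gripper's body (75 mm by 190 mm) begins 51 mm behind the grasp point.
Start: joints at [-54.511, 22.042, 0.453, 0, -68.411, -14.817], TCP at [0.221, -0.585, 0.242] pointing down, gripper open.
Joint ranges: [-179.83, 179.83], [-69.29, 118.12], [-61.27, 80.66], [-181.25, 117.63], [-171.15, -9.14], [-177.46, 177.46]. Speed limits (degrees/s): [159.86, 159.86, 180, 180, 180, 180].

## Interface

Orientations are given as a 3x3 rotation matrix whose columns are the frame's x, y, z axes.
In Python, from station import r, viewer, job, spotter gives the robot as it stands.
- The arm moves only by the tool play_rows, never from a script. Its argument "commands" is a list of rows, each an object of numbers: "fingers": the gripper command: -1 is fully open, 1 is shut, values between are in proportion; "tx", "ty", "tz": the shift along the tool's x, y, z normalised to -1 to 1, where 1 is 750 mm; "ax", "ay", "az": the turn, a rotation vector about the tool's x, y, z normalised to -1 to 1, where 1 is pi rad. In form: [{"fingers": .., "tx": .., "ty": .., "tz": .., "ax": .., "ay": .., "az": ..}, ...]. A call has 1 to 5 rows; each row is the pose to reach, as a shift and turn from the pose commanded when the call began, along the tool's axes at that moment, turning the shorter way round; what a row does not reach only later rows make up. A row lasts 1/12 s, in which the tool goes at most 41.7 mm and 7.16 degrees, less where a joint would pass 70% of its speed; a pose out of reach is approached as far as the arm can. A call with a number of a shift or a turn outside -1 to 1 is refused whole. A call with a gripper value outside its range is refused whole. The fingers move at their own pace and stop on an object; the grip force is fixed at half the most. Time passes only in rows, so rows that repeat a pose let the fingers close. It gives the time, the measured TCP pose, the force and the opening at its end, in the units of the state.
- r.sense(): the state, without advancing time (a new reading comes with each control period).
- viewer.capture(name): name is "scene" or "top" or "wrist"; returns a dict with "image" (480x640x3 uint8, red, green, blue), "fx", "fy", "cx", "cy" (pixels), "R" (3x3) and "t" (3): a world point X has camera coordinates R X + t; the wrist camera has in their place "mount" (4x4, takes a point from camera to tool coordinates, whose origin is the TCP and whose axes are the tool frame's). Camera axes: x right, y down, z forward; pixel columns grow to the right and rows downward; lengths in m; the calibration is good to about 2 mm. The wrist camera is an equidistant fisheye: a pixel r from the principal point sees the ray r / f radians off the axis. A picture is of the moment at which its call begins: read the wrist's pose just before it. There is no depth.
- job.finish_job(): hands the job in, once; it reports no verdict.
Trained networks look in a picture, given as the dict that the camera call returned (one of the last four; its "shot" number tells which), for a name from the list of things; names that differ only in an ending like _2 or _b are one class to them, and where a whole thing is asked for, a point or a joint stands for the part that bears it (a point fixed in the world has none). Each returns a list of dicts, best first, with "score" (0 to 1); they miss things now and then, are a little off and sometimes report something else, mostly with a low value. They report only what shows in the picture. A call takes as long as a camera call.
- spotter.find_in(name, picture): "uv" ([column, row] in pixels, amid what is visible of it).
- spotter.silhouettes(name, picture): "region" (480x640 bool, what is visible of it) and "uv" ([column, row] in pixels, amid what is visible of it).
The state is a dict: "time_s": time; "joints": joint angles; "joint_velocities": joint speeds; "effort": joint torques, N m; "tcp_pos": TCP position; "ee_rot": TCP orientation; "wrist_force": force on the tool from outside, world axes, zero at the start; "moment": the same for the moment, N m; "gripper_width": opening from 0.0 (shut) to 1.0 (fully open).
Only numpy, scipy, OpenCV 4.12 (cv2) and the standard library are available. Lean on these libraries where they do the work, as an engineer would, in place of code of your own. Each camera call takes 0.05 s, during which the arm holds its last target. There are 200 camera calls.

## Task

Unlock the instrument case: touch a fingertip to the top of the metal rail on its front edge next to the blue end block, run it along the rail away from the blue block until you find the notch, then press the catch inside the notch fully down and let go. Nothing is to be picked up, and the instruments and vessels on and around the case must be left where they are.

Things in the scene. Friction and masses are not known exactly. Their poses are not given: they have to be found in the camera images.
- case: Closed instrument case fixed to the table, 240 mm deep (x) by 500 wide (y); origin under its centre, x away from the robot, y along its front rail to the robot's left. Flat lid, top 75 mm above the table. On the front edge, between a blue end block (+y) and a grey one (-y), both 34 wide, 120 long, tops at 108 mm, runs an aluminium rail. A green flag rises from the blue block when unlocked.
- rail_mid (a point): Middle of the rail's top (case frame x -115, y 0, z 105 mm). The rail is rigid, straight along the case's y, 26 mm wide, bare over y -130 to +130, 30 mm proud of the lid. ONE notch, place not reported: its middle lies between y -85 and +10 mm. It is a square-sided gap in the rail, 48 mm long, open to front and back; shut fingers dip into it. A grey catch, 45 by 24 mm, is its floor.
- rail_start (a point): Start of the sweep: on the rail's top centre line, 25 mm from the blue block (case frame y +105, z 105 mm); axes as the case, sweep towards -y. Judged by the midpoint between the fingertips, so keep them shut and upright: first touch within 35 mm of here, and be touching the rail still when over 45 mm further along, catch still up.
- rail_far (a point): Point on the rail's top centre line, 25 mm from the grey end block (case frame x -115, y -105, z 105 mm). The middle of the notch always lies between rail_start and this point.
- catch (a joint): How far the catch in the notch is pressed straight down, in m: 0 = up, its flat top 12 mm below the rail's top (93 mm above the table); 0.010 = at its stop, 22 mm below the rail's top. About 5 N of friction, no spring: it stays where it is left. Fully down means 0.0085 or more.
- driver: Screwdriver 190 mm long lying on the case lid; leave alone. Origin under its middle, handle to its -x.
- dish: Round steel dish, 80 mm across, 30 mm high, on the case lid; leave alone. Origin under its centre.
- mallet: Small hammer, 220 mm, lying on the table to the robot's left; leave alone. Origin under its middle.
- bone: Off-white model bone, 220 mm long, 32 mm high, lying on the table to the robot's right; leave alone. Origin under its middle.
- spray: Blue bottle with paper label, 60 mm across, 150 mm high, on the table left of the case; leave alone. Origin under its centre.
- beaker: Clear plastic beaker, 72 mm across, 90 mm high, on the table right of the case; leave alone. Origin under its centre.
- drillguide: Steel drill guide with brass tip and blue foot, 135 mm long, 22 mm high, lying on the table in front of the case; leave alone. Origin on the table under its middle.

How it is judged (in metres and radians):
On the way, in this order (a step that is already met when the one before it is completed fails the run):
1. a fingertip touches the rail beside the blue end block (within 35 mm of rail_start), catch still up (contact force between the fingers and case above 0.3 N and y of the grasp point in the frame of rail_start between -0.035 and 0.035 m and x of the grasp point in the frame of rail_start between -0.045 and 0.045 m and value of joint catch below 0.002 m), for 0.1 s.
2. the fingertip touches the rail more than 45 mm further along, catch still up (contact force between the fingers and case above 0.3 N and y of the grasp point in the frame of rail_start below -0.045 m and x of the grasp point in the frame of rail_start between -0.045 and 0.045 m and value of joint catch below 0.002 m), for 0.1 s.
3. the catch in the notch is pressed down with the fingertips, at least 8.5 mm of its 10 mm (contact force between the fingers and case above 0.3 N and value of joint catch above 0.0085 m), for 0.1 s.
At the end, for the whole second after the job is handed in: The catch is down by at least 8.5 mm of its 10 mm and at rest, the fingers are clear of everything, and every loose thing is within 30 mm of where it started (value of joint catch above 0.0085 m and velocity of joint catch below 0.01 m/s and distance of each of driver, dish, mallet, bone, spray, beaker, drillguide from where it was at the start of the episode below 0.03 m); the robot touches nothing.
It fails at once if a loose thing is lifted, or shoved more than 30 mm (distance of any of driver, dish, mallet, bone, spray, beaker, drillguide from where it was at the start of the episode above 0.03 m).
It also fails if it takes over 54 s, if anything falls off the work surface, if the arm or the gripper's body presses on something with over 40 N, if the wrist force passes 120 N, or if a joint passes its speed limit or range.

## Working session

There is one attempt and no reset: what is moved stays moved. The work goes in short steps, Python scripts to look and compute and a tool call to move; the robot and the scene stay as the last step left them, time stands still between calls to the robot, and variables do not carry over. Pictures are saved under pics/ and viewed, about 8 in all and at most 12, crops included, and the job is handed in when it is done.

Besides the shell and the picture viewer there is one more tool, called by a JSON object that holds its "api" and its "payload", one argument or row to a line. play_rows: Moves the arm, as the interface text tells. Its arguments: {"type":"object","properties":{"commands":{"type":"array"}},"required":["commands"]}

```bash
mkdir -p pics; python3 - <<'E'
from station import r, viewer, job, spotter
import cv2,numpy as np
s=r.sense();print(s)
for n in("top","scene"):
    p=viewer.capture(n);cv2.imwrite(f"pics/{n}0.png",p["image"][:,:,::-1])
    print(n,p["fx"],p["fy"],p["cx"],p["cy"],np.array(p["R"]).tolist(),np.array(p["t"]).tolist())
    for k in("case","rail_mid","catch","driver","dish","mallet","bone","spray","beaker","drillguide"):
        try:
            f=spotter.find_in(k,p);print(k,[(np.round(a["uv"]).tolist(),round(a["score"],2)) for a in f[:2]])
        except Exception as e:print(k,e)
E
```

```text
{'time_s': 0.0, 'joints': array([-5.45126591e+01,  2.20909383e+01,  3.78807927e-01, -2.74876690e-02,
       -6.84097932e+01, -1.48205544e+01]), 'joint_velocities': array([-0.01484921,  0.00394816,  0.09744389,  0.0017015 ,  0.10951549,
       -0.01883481]), 'effort': array([-1.08447497e-03, -3.90664029e+01,  1.87402403e+01,  4.21979651e+00,
        1.10013108e-02, -1.95802827e-04]), 'tcp_pos': array([ 0.22043921, -0.58423692,  0.24045493]), 'ee_rot': array([[-8.72083809e-04, -3.52765953e-01,  9.35711185e-01],
       [ 1.99161693e-03,  9.35709072e-01,  3.52767013e-01],
       [-9.99997636e-01,  2.17122064e-03, -1.13442087e-04]]), 'wrist_force': array([ 0.00716991,  1.04171979, -1.31805051]), 'moment': array([-0.04413611,  0.01171574,  0.00860605]), 'gripper_width': 0.9983316759555144}
top 598.1874921533904 598.1874921533904 322.5306927984297 238.51950758456147 [[-0.0047730537232417896, -0.999915429938847, 0.012097558777141438], [-0.9902125331753807, 0.00303856649316984, -0.1395346059444114], [0.13948604625750427, -0.012645160492375344, -0.9901432940820089]] [-0.013511357921998706, 0.5
[... 337 characters left out ...]
.0, 306.0], 0.88)]
scene 565.8883276759781 565.8883276759781 318.28012505945486 235.19102190554926 [[-0.37026700220914266, 0.9287331915375697, -0.01889460270805116], [0.5294197130249801, 0.1942680161216129, -0.8258175981248648], [-0.7632935965508963, -0.3157761815726656, -0.5636206956950608]] [0.18889304049482325, -0.2010347040766254, 1.6845459041864024]
case [([335.0, 292.0], 0.85), ([117.0, 231.0], 0.19)]
rail_mid [([334.0, 290.0], 0.86)]
catch [([339.0, 240.0], 0.48)]
driver [([252.0, 280.0], 0.71)]
dish [([405.0, 287.0], 0.79)]
mallet [([251.0, 279.0], 0.74), ([496.0, 258.0], 0.73)]
bone [([241.0, 205.0], 0.58)]
spray [([536.0, 308.0], 0.73)]
beaker [([120.0, 234.0], 0.71)]
drillguide []
```

View pics/top0.png

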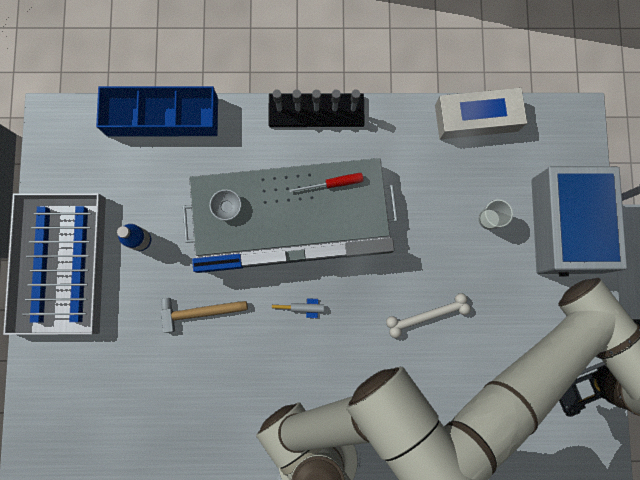

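View pics/scene0.png

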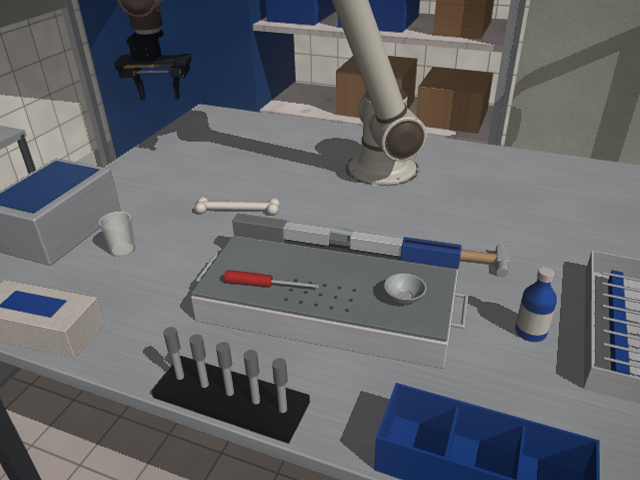

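The top view shows the blue block at (193–242, 265), the bare rail from about (242,259) to (346,248) and the notch near (295,255). In the scene view the rail runs (285,232) to (402,245), with the notch near (340,239). I'll enlarge both to get exact pixels.

```bash
python3 - <<'E'
import cv2,numpy as np
a=cv2.imread("pics/top0.png")[225:290,180:410];b=cv2.imread("pics/scene0.png")[205:275,225:475]
a=cv2.resize(a,(800,226),interpolation=cv2.INTER_CUBIC);b=cv2.resize(b,(800,224),interpolation=cv2.INTER_CUBIC)
cv2.imwrite("pics/z.png",np.vstack([a,b]))
E
```

```text
(no output)
```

View pics/z.png

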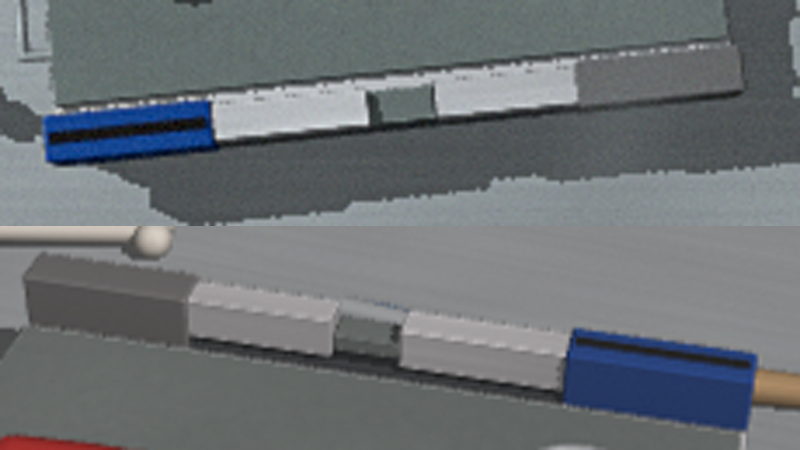

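The enlargement shows the rail's block ends at (213,122) and (577,84) and the notch edges at (368,108) and (435,102) in the top crop. In the scene crop the rail ends are at (569,345) and (196,294), and the notch edges at (339,314) and (406,322).

```bash
cat > h.py <<'E'
import cv2,numpy as np
from station import r, viewer, job, spotter
def ray(p,uv):
    R=np.array(p["R"]);d=R.T@[(uv[0]-p["cx"])/p["fx"],(uv[1]-p["cy"])/p["fy"],1];return -R.T@p["t"],d
def tri(a,b):
    A=[];y=[]
    for o,d in(a,b):
        d=d/np.linalg.norm(d);M=np.eye(3)-np.outer(d,d);A.append(M);y.append(M@o)
    x=np.linalg.solve(sum(A),sum(y));return x
def atz(a,z):o,d=a;return o+d*(z-o[2])/d[2]
E
python3 - <<'E'
from h import *
P={n:viewer.capture(n) for n in("top","scene")}
T=[(213,122),(577,84),(368,108),(435,102)];S=[(569,345),(196,294),(406,322),(339,314)]
for t,s in zip(T,S):
    a=ray(P["top"],(180+t[0]/3.478,225+t[1]/3.478));b=ray(P["scene"],(225+s[0]/3.2,205+(s[1]-226)/3.2))
    print(tri(a,b).round(4),atz(a,.105).round(4),atz(b,.105).round(4))
s=r.sense();print(s["tcp_pos"],s["time_s"])
E
```

```text
[0.4991 0.1875 0.1029] [0.4992 0.1864 0.105 ] [0.5018 0.189  0.105 ]
[ 0.5251 -0.0708  0.1006] [ 0.5255 -0.0728  0.105 ] [ 0.5305 -0.0654  0.105 ]
[0.5088 0.0777 0.1015] [0.5088 0.0763 0.105 ] [0.5132 0.0806 0.105 ]
[0.5129 0.0305 0.0996] [0.5129 0.0286 0.105 ] [0.5196 0.0352 0.105 ]
[ 0.22065737 -0.58473952  0.24156304] 1.2
```

{"api": "play_rows", "payload": {
  "commands": [
    {"fingers":1,"tx":0,"ty":0.2,"tz":0.175,"ax":0.083,"ay":0,"az":0},
    {"fingers":1,"tx":0,"ty":0.2,"tz":0.175,"ax":0.083,"ay":0,"az":0},
    {"fingers":1,"tx":0,"ty":0.2,"tz":0.175,"ax":0.083,"ay":0,"az":0},
    {"fingers":1,"tx":0,"ty":0.2,"tz":0.175,"ax":0.083,"ay":0,"az":0},
    {"fingers":1,"tx":0,"ty":0.2,"tz":0.175,"ax":0.083,"ay":0,"az":0}
  ]
}}

```text
time_s: 1.62
tcp_pos: [0.2907, -0.3959, 0.2416]
ee_rot: [[0.0, -0.1, 0.995], [0.0, 0.995, 0.1], [-1.0, 0.0, 0.0]]
wrist_force: [-0.1, -1.0, 0.7]
gripper_width: 0.703
```

```bash
cat >> h.py <<'E'
def go(xyz):
    s=r.sense();R=np.array(s["ee_rot"]);print("tcp",np.round(s["tcp_pos"],4),"F",np.round(s["wrist_force"],2),"w",round(s["gripper_width"],3),"t",s["time_s"])
    print(R.round(3).tolist());d=R.T@(np.array(xyz)-s["tcp_pos"]);print("mm",(d*1e3).round(1),"cmd",(d/.75).round(4))
    Y=np.array([-.1002,.995,0]);print("yaw err deg",np.degrees(np.cross(R[:,1],Y)[2]),"down",R[:,0].round(4))
    c=np.array(s["tcp_pos"])-[.512,.0583,.105];print("case y",c@Y,"case x off",c@[.995,.1002,0],"tip z",s["tcp_pos"][2]-.019)
E
python3 -c "
from h import *
go([.502,.1625,.24])"
```

```text
tcp [ 0.2907 -0.3959  0.2416] F [-0.13 -1.    0.71] w 0.703 t 1.6167
[[0.0, -0.1, 0.995], [0.0, 0.995, 0.1], [-1.0, 0.0, 0.0]]
mm [  1.8 534.5 266. ] cmd [0.0024 0.7127 0.3547]
yaw err deg 0.020456734936211377 down [ 3.e-04  1.e-04 -1.e+00]
case y -0.42973749347390544 case x off -0.26570878767832196 tip z 0.22262614394915162
```

{"api": "play_rows", "payload": {
  "commands": [
    {"fingers":1,"tx":0,"ty":0.237,"tz":0.118,"ax":0,"ay":0,"az":0},
    {"fingers":1,"tx":0,"ty":0.237,"tz":0.118,"ax":0,"ay":0,"az":0},
    {"fingers":1,"tx":0,"ty":0.237,"tz":0.118,"ax":0,"ay":0,"az":0},
    {"fingers":1,"tx":0,"ty":0.237,"tz":0.118,"ax":0,"ay":0,"az":0},
    {"fingers":1,"tx":0,"ty":0.237,"tz":0.118,"ax":0,"ay":0,"az":0}
  ]
}}

```text
time_s: 2.03
tcp_pos: [0.3612, -0.21, 0.242]
ee_rot: [[0.001, -0.101, 0.995], [-0.0, 0.995, 0.101], [-1.0, -0.0, 0.001]]
wrist_force: [-0.3, -0.3, 0.0]
gripper_width: 0.326
```

{"api": "play_rows", "payload": {
  "commands": [
    {"fingers":1,"tx":0,"ty":0.237,"tz":0.118,"ax":0,"ay":0,"az":0},
    {"fingers":1,"tx":0,"ty":0.237,"tz":0.118,"ax":0,"ay":0,"az":0},
    {"fingers":1,"tx":0,"ty":0.237,"tz":0.118,"ax":0,"ay":0,"az":0},
    {"fingers":1,"tx":0,"ty":0.237,"tz":0.118,"ax":0,"ay":0,"az":0},
    {"fingers":1,"tx":0,"ty":0.237,"tz":0.118,"ax":0,"ay":0,"az":0}
  ]
}}

```text
time_s: 2.45
tcp_pos: [0.4318, -0.0239, 0.2421]
ee_rot: [[0.002, -0.102, 0.995], [0.0, 0.995, 0.102], [-1.0, 0.0, 0.002]]
wrist_force: [0.8, -0.6, -0.1]
gripper_width: 0.018
```

{"api": "play_rows", "payload": {
  "commands": [
    {"fingers":1,"tx":0,"ty":0.237,"tz":0.118,"ax":0,"ay":0,"az":0},
    {"fingers":1,"tx":0,"ty":0.237,"tz":0.118,"ax":0,"ay":0,"az":0},
    {"fingers":1,"tx":0,"ty":0.237,"tz":0.118,"ax":0,"ay":0,"az":0},
    {"fingers":1,"tx":0,"ty":0.237,"tz":0.118,"ax":0,"ay":0,"az":0},
    {"fingers":1,"tx":0,"ty":0.237,"tz":0.118,"ax":0,"ay":0,"az":0}
  ]
}}

```text
time_s: 2.87
tcp_pos: [0.5022, 0.162, 0.2417]
ee_rot: [[0.001, -0.102, 0.995], [0.001, 0.995, 0.102], [-1.0, 0.0, 0.001]]
wrist_force: [1.1, -0.5, -0.0]
gripper_width: 0.001
```

```bash
python3 -c "
from h import *
go([.502,.1625,.14])
p=viewer.capture('wrist');cv2.imwrite('pics/w1.png',p['image'][:,:,::-1])
print(p['fx'],p['cx'],p['cy'],np.array(p['mount']).round(4).tolist())"
```

```text
tcp [0.5022 0.162  0.2417] F [ 1.14 -0.46 -0.03] w 0.001 t 2.8667
[[0.001, -0.102, 0.995], [0.001, 0.995, 0.102], [-1.0, 0.0, 0.001]]
mm [101.7   0.4  -0.3] cmd [ 0.1357  0.0006 -0.0004]
yaw err deg -0.07903559335474533 down [ 1.1e-03  5.0e-04 -1.0e+00]
case y 0.10420683563564564 case x off 0.000680446413846323 tip z 0.22274447588785623
371.64829954431775 315.7722803019972 236.2338554918491 [[-0.0008, -0.2831, 0.9591, -0.1438], [1.0, -0.0001, 0.0008, 0.0004], [-0.0001, 0.9591, 0.2831, -0.0775], [0.0, 0.0, 0.0, 1.0]]
```

View pics/w1.png

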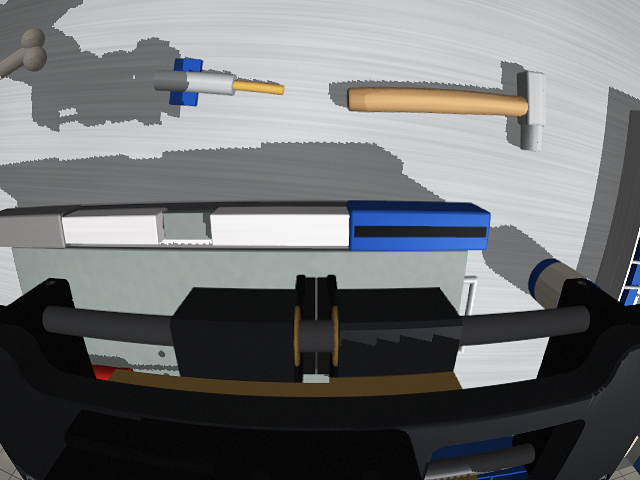

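The wrist view shows the rail running level. The blue edge is at (349,230), the notch at columns 161–211, and the grey edge at (65,230). Next I'll check the rail position from this picture.

```bash
python3 -c "
from h import *
s=r.sense();p=viewer.capture('wrist');M=np.array(p['mount']);R=np.array(s['ee_rot']);Y=np.array([-.1002,.995,0])
for uv in [(349,230),(65,230),(211,229),(161,229),(280,214),(280,245)]:
    q=np.array(uv)-[p['cx'],p['cy']];n=np.linalg.norm(q);th=n/p['fx'];d=np.r_[q/n*np.sin(th),np.cos(th)]
    o=R@M[:3,3]+s['tcp_pos'];d=R@M[:3,:3]@d;X=atz((o,d),.105);c=X-[.512,.0583,.105];print(uv,X.round(4),'case y',(c@Y).round(4),'x off',(c@[.995,.1002,0]).round(4))
"
```

```text
(349, 230) [0.5025 0.1926 0.105 ] case y 0.1346 x off 0.004
(65, 230) [ 0.5283 -0.064   0.105 ] case y -0.1234 x off 0.004
(211, 229) [0.513 0.083 0.105] case y 0.0245 x off 0.0034
(161, 229) [0.5173 0.039  0.105 ] case y -0.0198 x off 0.0034
(280, 214) [0.4953 0.1378 0.105 ] case y 0.0808 x off -0.0087
(280, 245) [0.5204 0.1397 0.105 ] case y 0.0802 x off 0.0166
```

{"api": "play_rows", "payload": {
  "commands": [
    {"fingers":1,"tx":0.03,"ty":0,"tz":0,"ax":0,"ay":0,"az":0},
    {"fingers":1,"tx":0.07,"ty":0,"tz":0,"ax":0,"ay":0,"az":0},
    {"fingers":1,"tx":0.11,"ty":0,"tz":0,"ax":0,"ay":0,"az":0},
    {"fingers":1,"tx":0.135,"ty":0,"tz":0,"ax":0,"ay":0,"az":0},
    {"fingers":1,"tx":0.135,"ty":0,"tz":0,"ax":0,"ay":0,"az":0}
  ]
}}

```text
time_s: 3.38
tcp_pos: [0.4986, 0.1571, 0.1363]
ee_rot: [[-0.008, -0.099, 0.995], [-0.004, 0.995, 0.099], [-1.0, -0.004, -0.009]]
wrist_force: [-0.4, -1.3, -0.1]
gripper_width: 0.006
```

```bash
python3 -c "
from h import *
go([.502,.1625,.124]);viewer.capture('wrist');go([.502,.1625,.124]);viewer.capture('wrist');go([.505,.165,.124])"
```

```text
tcp [0.4986 0.1571 0.1363] F [-0.42 -1.33 -0.14] w 0.006 t 3.3833
[[-0.008, -0.099, 0.995], [-0.004, 0.995, 0.099], [-1.0, -0.004, -0.009]]
mm [12.2  5.   4. ] cmd [0.0163 0.0067 0.0054]
yaw err deg 0.09143342310207268 down [-0.0082 -0.0044 -1.    ]
case y 0.0996904107686759 case x off -0.0034449160151720486 tip z 0.11727195238591485
tcp [0.5003 0.1579 0.1388] F [1.05 0.34 1.16] w 0.005 t 3.4333
[[-0.004, -0.099, 0.995], [-0.003, 0.995, 0.099], [-1.0, -0.002, -0.004]]
mm [14.8  4.4  2.2] cmd [0.0197 0.0059 0.003 ]
yaw err deg 0.042276026858113526 down [-0.0039 -0.0028 -1.    ]
case y 0.10028260919848411 case x off -0.001682814419270786 tip z 0.11980314106269914
tcp [0.5016 0.1587 0.1406] F [0.35 0.32 0.96] w 0.002 t 3.4833
[[-0.0, -0.1, 0.995], [-0.001, 0.995, 0.1], [-1.0, -0.001, -0.0]]
mm [16.6  6.   4. ] cmd [0.0221 0.008  0.0053]
yaw err deg 0.014600602319196482 down [-1.e-04 -8.e-04 -1.e+00]
case y 0.10091600272325205 case x off -0.0002818628858437845 tip z 0.12159824453008299
```

{"api": "play_rows", "payload": {
  "commands": [
    {"fingers":1,"tx":0.006,"ty":0.005,"tz":0.003,"ax":0,"ay":0,"az":0},
    {"fingers":1,"tx":0.012,"ty":0.005,"tz":0.003,"ax":0,"ay":0,"az":0},
    {"fingers":1,"tx":0.016,"ty":0.005,"tz":0.003,"ax":0,"ay":0,"az":0},
    {"fingers":1,"tx":0.016,"ty":0.005,"tz":0.003,"ax":0,"ay":0,"az":0},
    {"fingers":1,"tx":0.016,"ty":0.005,"tz":0.003,"ax":0,"ay":0,"az":0}
  ]
}}

```text
time_s: 3.9
tcp_pos: [0.5033, 0.163, 0.1286]
ee_rot: [[0.0, -0.1, 0.995], [0.0, 0.995, 0.1], [-1.0, 0.0, 0.0]]
wrist_force: [-0.1, 0.3, -0.3]
gripper_width: 0.006
```

```bash
python3 -c "
from h import *
for i in range(4): p=viewer.capture('wrist')
go([.505,.165,.124]);cv2.imwrite('pics/w2.png',p['image'][:,:,::-1][120:420,60:460])"
```

```text
tcp [0.5034 0.1631 0.1286] F [-0.18  0.46 -0.6 ] w 0.003 t 4.1
[[0.0, -0.1, 0.995], [0.0, 0.995, 0.1], [-1.0, 0.0, 0.0]]
mm [4.6 1.8 1.8] cmd [0.0061 0.0024 0.0024]
yaw err deg 0.01633648449457398 down [ 5.e-04  3.e-04 -1.e+00]
case y 0.10509621848862394 case x off 0.0019269948977218392 tip z 0.10958329317693448
```

View pics/w2.png

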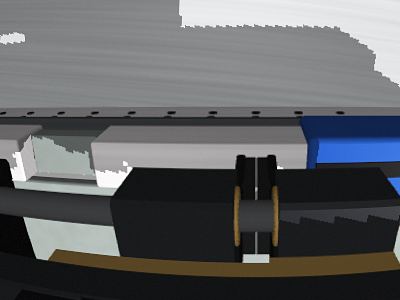

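The close wrist crop shows the fingers over the rail. The blue block edge at the rail's front top is at about full (362,247), and the notch edges there are at about (170,247) and (100,246).

```bash
python3 -c "
from h import *
s=r.sense();p=viewer.capture('wrist');M=np.array(p['mount']);R=np.array(s['ee_rot']);Y=np.array([-.1002,.995,0])
for uv in [(362,247),(170,247),(100,246),(155,270),(82,270)]:
    q=np.array(uv)-[p['cx'],p['cy']];n=np.linalg.norm(q);th=n/p['fx'];d=np.r_[q/n*np.sin(th),np.cos(th)]
    o=R@M[:3,3]+s['tcp_pos'];d=R@M[:3,:3]@d;X=atz((o,d),.105);c=X-[.512,.0583,.105];print(uv,X.round(4),'case y',(c@Y).round(4),'x off',(c@[.995,.1002,0]).round(4))
"
```

```text
(362, 247) [0.4786 0.1833 0.105 ] case y 0.1277 x off -0.0208
(170, 247) [0.4883 0.0889 0.105 ] case y 0.0328 x off -0.0205
(100, 246) [0.4924 0.0465 0.105 ] case y -0.0098 x off -0.0207
(155, 270) [0.5018 0.0799 0.105 ] case y 0.0225 x off -0.0079
(82, 270) [0.5082 0.0321 0.105 ] case y -0.0257 x off -0.0064
```

{"api": "play_rows", "payload": {
  "commands": [
    {"fingers":1,"tx":0.002,"ty":0,"tz":0,"ax":0,"ay":0,"az":0},
    {"fingers":1,"tx":0.004,"ty":0,"tz":0,"ax":0,"ay":0,"az":0},
    {"fingers":1,"tx":0.005,"ty":0,"tz":0,"ax":0,"ay":0,"az":0},
    {"fingers":1,"tx":0.006,"ty":0,"tz":0,"ax":0,"ay":0,"az":0},
    {"fingers":1,"tx":0.006,"ty":0,"tz":0,"ax":0,"ay":0,"az":0}
  ]
}}

```text
time_s: 4.57
tcp_pos: [0.5031, 0.1629, 0.1244]
ee_rot: [[-0.0, -0.1, 0.995], [-0.0, 0.995, 0.1], [-1.0, -0.0, -0.0]]
wrist_force: [-1.5, -0.5, 5.1]
gripper_width: 0.007
```

{"api": "play_rows", "payload": {
  "commands": [
    {"fingers":1,"tx":0.0005,"ty":0,"tz":0,"ax":0,"ay":0,"az":0},
    {"fingers":1,"tx":0.0005,"ty":0,"tz":0,"ax":0,"ay":0,"az":0},
    {"fingers":1,"tx":0.0005,"ty":-0.004,"tz":0,"ax":0,"ay":0,"az":0},
    {"fingers":1,"tx":0.0005,"ty":-0.012,"tz":0,"ax":0,"ay":0,"az":0},
    {"fingers":1,"tx":0.0005,"ty":-0.02,"tz":0,"ax":0,"ay":0,"az":0}
  ]
}}

```text
time_s: 4.98
tcp_pos: [0.5061, 0.1489, 0.1244]
ee_rot: [[0.003, -0.101, 0.995], [0.002, 0.995, 0.101], [-1.0, 0.002, 0.004]]
wrist_force: [-0.8, 4.2, 5.7]
gripper_width: 0.003
```

{"api": "play_rows", "payload": {
  "commands": [
    {"fingers":1,"tx":0,"ty":-0.01,"tz":0,"ax":0,"ay":0,"az":0},
    {"fingers":1,"tx":0,"ty":-0.02,"tz":0,"ax":0,"ay":0,"az":0},
    {"fingers":1,"tx":0,"ty":-0.03,"tz":0,"ax":0,"ay":0,"az":0},
    {"fingers":1,"tx":0,"ty":-0.04,"tz":0,"ax":0,"ay":0,"az":0},
    {"fingers":1,"tx":0,"ty":-0.045,"tz":0,"ax":0,"ay":0,"az":0}
  ]
}}

```text
time_s: 5.4
tcp_pos: [0.5095, 0.1144, 0.1244]
ee_rot: [[0.003, -0.1, 0.995], [0.002, 0.995, 0.1], [-1.0, 0.001, 0.004]]
wrist_force: [-1.0, 3.7, 5.0]
gripper_width: 0.003
```

```bash
python3 -c "
from h import *
go([.5125,.056,.124])"
```

```text
tcp [0.5095 0.1144 0.1244] F [-1.04  3.74  5.04] w 0.003 t 5.4
[[0.003, -0.1, 0.995], [0.002, 0.995, 0.1], [-1.0, 0.001, 0.004]]
mm [  0.3 -58.4  -2.8] cmd [ 0.0005 -0.0778 -0.0038]
yaw err deg 0.03316864205750507 down [ 0.0034  0.0017 -1.    ]
case y 0.05603274393471457 case x off 0.003116577041992413 tip z 0.10543418386906234
```

{"api": "play_rows", "payload": {
  "commands": [
    {"fingers":1,"tx":0,"ty":-0.008,"tz":0,"ax":0,"ay":0,"az":0},
    {"fingers":1,"tx":0,"ty":-0.016,"tz":0,"ax":0,"ay":0,"az":0},
    {"fingers":1,"tx":0,"ty":-0.022,"tz":0,"ax":0,"ay":0,"az":0},
    {"fingers":1,"tx":0,"ty":-0.022,"tz":0,"ax":0,"ay":0,"az":0},
    {"fingers":1,"tx":0,"ty":-0.022,"tz":0,"ax":0,"ay":0,"az":0}
  ]
}}

```text
time_s: 5.82
tcp_pos: [0.5112, 0.0976, 0.1244]
ee_rot: [[0.003, -0.1, 0.995], [0.0, 0.995, 0.1], [-1.0, 0.0, 0.003]]
wrist_force: [0.7, 0.9, 5.4]
gripper_width: 0.005
```

{"api": "play_rows", "payload": {
  "commands": [
    {"fingers":1,"tx":0,"ty":-0.008,"tz":0,"ax":0,"ay":0,"az":0},
    {"fingers":1,"tx":0,"ty":-0.016,"tz":0,"ax":0,"ay":0,"az":0},
    {"fingers":1,"tx":0,"ty":-0.024,"tz":0,"ax":0,"ay":0,"az":0},
    {"fingers":1,"tx":0,"ty":-0.028,"tz":0,"ax":0,"ay":0,"az":0},
    {"fingers":1,"tx":0,"ty":-0.028,"tz":0,"ax":0,"ay":0,"az":0}
  ]
}}

```text
time_s: 6.23
tcp_pos: [0.5132, 0.0769, 0.1244]
ee_rot: [[0.003, -0.1, 0.995], [0.001, 0.995, 0.1], [-1.0, 0.001, 0.003]]
wrist_force: [0.4, 0.9, 5.0]
gripper_width: 0.009
```

```bash
python3 -c "
from h import *
go([.5125,.056,.124])"
```

```text
tcp [0.5132 0.0769 0.1244] F [0.42 0.92 5.  ] w 0.009 t 6.2333
[[0.003, -0.1, 0.995], [0.001, 0.995, 0.1], [-1.0, 0.001, 0.003]]
mm [  0.4 -20.7  -2.8] cmd [ 0.0005 -0.0276 -0.0037]
yaw err deg 0.039356061427645576 down [ 0.0033  0.0011 -1.    ]
case y 0.018364424868572274 case x off 0.0030741966316662744 tip z 0.10538701861769742
```

Touching at 5 N throughout, now 87 mm along. The notch edge is expected within the next few millimetres, so I'll continue in small steps and watch for the drop.

{"api": "play_rows", "payload": {
  "commands": [
    {"fingers":1,"tx":0,"ty":-0.004,"tz":0,"ax":0,"ay":0,"az":0},
    {"fingers":1,"tx":0,"ty":-0.008,"tz":0,"ax":0,"ay":0,"az":0},
    {"fingers":1,"tx":0,"ty":-0.01,"tz":0,"ax":0,"ay":0,"az":0}
  ]
}}

```text
time_s: 6.48
tcp_pos: [0.5131, 0.0693, 0.1238]
ee_rot: [[0.001, -0.1, 0.995], [0.0, 0.995, 0.1], [-1.0, 0.0, 0.001]]
wrist_force: [1.1, 0.9, 0.6]
gripper_width: 0.009
```

{"api": "play_rows", "payload": {
  "commands": [
    {"fingers":1,"tx":0,"ty":-0.004,"tz":0,"ax":0,"ay":0,"az":0},
    {"fingers":1,"tx":0,"ty":-0.006,"tz":0,"ax":0,"ay":0,"az":0},
    {"fingers":1,"tx":0,"ty":-0.006,"tz":0,"ax":0,"ay":0,"az":0}
  ]
}}

```text
time_s: 6.73
tcp_pos: [0.5121, 0.0642, 0.1225]
ee_rot: [[-0.003, -0.099, 0.995], [-0.001, 0.995, 0.099], [-1.0, -0.001, -0.003]]
wrist_force: [0.4, 0.6, -0.4]
gripper_width: 0.007
```

{"api": "play_rows", "payload": {
  "commands": [
    {"fingers":1,"tx":0,"ty":-0.004,"tz":0,"ax":0,"ay":0,"az":0},
    {"fingers":1,"tx":0,"ty":-0.006,"tz":0,"ax":0,"ay":0,"az":0},
    {"fingers":1,"tx":0,"ty":-0.006,"tz":0,"ax":0,"ay":0,"az":0}
  ]
}}

```text
time_s: 6.98
tcp_pos: [0.5133, 0.0603, 0.1232]
ee_rot: [[-0.001, -0.1, 0.995], [-0.0, 0.995, 0.1], [-1.0, -0.0, -0.001]]
wrist_force: [-0.5, -0.2, 0.8]
gripper_width: 0.003
```

{"api": "play_rows", "payload": {
  "commands": [
    {"fingers":1,"tx":0,"ty":-0.0025,"tz":0,"ax":0,"ay":0,"az":0},
    {"fingers":1,"tx":0.004,"ty":-0.0025,"tz":0,"ax":0,"ay":0,"az":0},
    {"fingers":1,"tx":0.008,"ty":-0.0025,"tz":0,"ax":0,"ay":0,"az":0},
    {"fingers":1,"tx":0.01,"ty":-0.0025,"tz":0,"ax":0,"ay":0,"az":0},
    {"fingers":1,"tx":0.01,"ty":-0.0025,"tz":0,"ax":0,"ay":0,"az":0}
  ]
}}

```text
time_s: 7.4
tcp_pos: [0.5133, 0.0588, 0.1153]
ee_rot: [[-0.001, -0.1, 0.995], [-0.0, 0.995, 0.1], [-1.0, -0.0, -0.001]]
wrist_force: [0.1, -0.1, -0.3]
gripper_width: 0.002
```

{"api": "play_rows", "payload": {
  "commands": [
    {"fingers":1,"tx":0.004,"ty":0,"tz":0,"ax":0,"ay":0,"az":0},
    {"fingers":1,"tx":0.008,"ty":0,"tz":0,"ax":0,"ay":0,"az":0},
    {"fingers":1,"tx":0.012,"ty":0,"tz":0,"ax":0,"ay":0,"az":0},
    {"fingers":1,"tx":0.016,"ty":0,"tz":0,"ax":0,"ay":0,"az":0},
    {"fingers":1,"tx":0.018,"ty":0,"tz":0,"ax":0,"ay":0,"az":0}
  ]
}}

```text
time_s: 7.82
tcp_pos: [0.514, 0.0591, 0.1028]
ee_rot: [[0.001, -0.1, 0.995], [0.0, 0.995, 0.1], [-1.0, 0.0, 0.001]]
wrist_force: [-1.8, 0.7, 5.8]
gripper_width: 0.005
```

{"api": "play_rows", "payload": {
  "commands": [
    {"fingers":1,"tx":0.002,"ty":0,"tz":0,"ax":0,"ay":0,"az":0},
    {"fingers":1,"tx":0.004,"ty":0,"tz":0,"ax":0,"ay":0,"az":0},
    {"fingers":1,"tx":0.004,"ty":0,"tz":0,"ax":0,"ay":0,"az":0},
    {"fingers":1,"tx":0.004,"ty":0,"tz":0,"ax":0,"ay":0,"az":0}
  ]
}}

```text
time_s: 8.15
tcp_pos: [0.5142, 0.0591, 0.1022]
ee_rot: [[0.002, -0.101, 0.995], [-0.0, 0.995, 0.101], [-1.0, -0.0, 0.002]]
wrist_force: [-6.3, 0.1, 18.4]
gripper_width: 0.003
```

At the stop: 18 N with 22.2 mm of drop from the rail top. Lifting straight off.

{"api": "play_rows", "payload": {
  "commands": [
    {"fingers":1,"tx":-0.01,"ty":0,"tz":0,"ax":0,"ay":0,"az":0},
    {"fingers":1,"tx":-0.03,"ty":0,"tz":0,"ax":0,"ay":0,"az":0},
    {"fingers":1,"tx":-0.07,"ty":0,"tz":0,"ax":0,"ay":0,"az":0},
    {"fingers":1,"tx":-0.11,"ty":0,"tz":0,"ax":0,"ay":0,"az":0},
    {"fingers":1,"tx":-0.15,"ty":0,"tz":0,"ax":0,"ay":0,"az":0}
  ]
}}

```text
time_s: 8.57
tcp_pos: [0.5133, 0.0588, 0.2127]
ee_rot: [[-0.001, -0.1, 0.995], [-0.0, 0.995, 0.1], [-1.0, -0.0, -0.001]]
wrist_force: [1.7, 1.1, -0.3]
gripper_width: 0.005
```

{"api": "play_rows", "payload": {
  "commands": [
    {"fingers":1,"tx":0,"ty":0,"tz":0,"ax":0,"ay":0,"az":0},
    {"fingers":1,"tx":0,"ty":0,"tz":0,"ax":0,"ay":0,"az":0},
    {"fingers":1,"tx":0,"ty":0,"tz":0,"ax":0,"ay":0,"az":0},
    {"fingers":1,"tx":0,"ty":0,"tz":0,"ax":0,"ay":0,"az":0},
    {"fingers":1,"tx":0,"ty":0,"tz":0,"ax":0,"ay":0,"az":0}
  ]
}}

```text
time_s: 8.98
tcp_pos: [0.513, 0.0586, 0.2105]
ee_rot: [[-0.003, -0.1, 0.995], [-0.001, 0.995, 0.1], [-1.0, -0.001, -0.003]]
wrist_force: [0.3, 0.7, -0.9]
gripper_width: 0.009
```

```bash
python3 -c "
from h import *
p=viewer.capture('scene');cv2.imwrite('pics/s9.png',p['image'][:,:,::-1]);go([.5,0,.2])"
```

```text
tcp [0.5132 0.0587 0.2106] F [ 0.24  1.43 -0.15] w 0.006 t 9.0333
[[-0.002, -0.1, 0.995], [-0.001, 0.995, 0.1], [-1.0, -0.001, -0.003]]
mm [ 10.7 -57.1 -19. ] cmd [ 0.0143 -0.0761 -0.0253]
yaw err deg 0.023652257232360342 down [-0.0025 -0.001  -1.    ]
case y 0.0002671549064148194 case x off 0.001229658913500712 tip z 0.19164664628637196
```

View pics/s9.png

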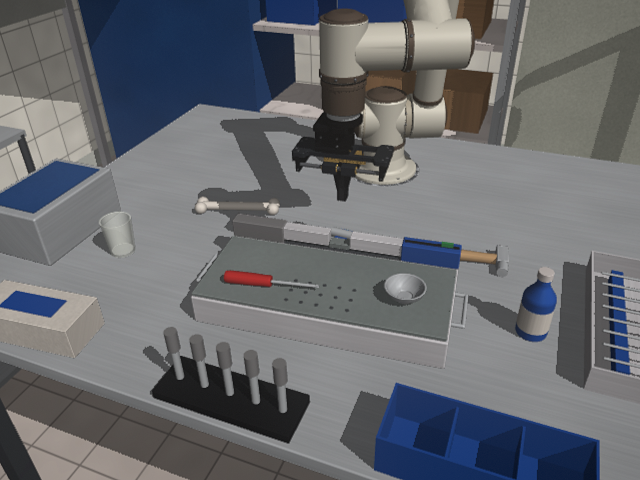

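The fingers are clear, all objects are in place, and something green shows on the blue block at (447,245). I'll look closer.

```bash
python3 -c "
import cv2
cv2.imwrite('pics/z9.png',cv2.resize(cv2.imread('pics/s9.png')[215:275,300:480],(720,240),interpolation=2))"
```

```text
(no output)
```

View pics/z9.png

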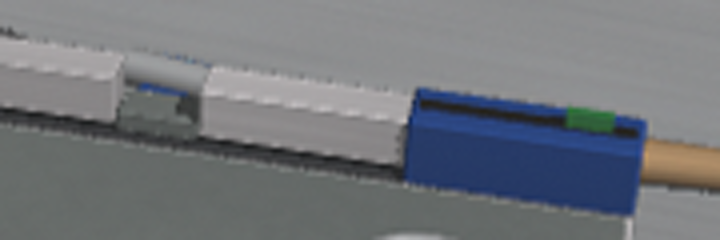

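The green flag stands up from the slot at (590,120) in the crop. It was absent before, and the catch now sits lower in the notch. Handing in.

```bash
python3 -c "
from station import job
print(job.finish_job())"
```

```text
the job is handed in; nothing more can be done
None
```

The case is unlocked and the job is handed in; the hand-in gave no verdict.

- **Sweep:** With the fingers shut, I touched the rail close to rail_start at about 5 N. I slid along it until the fingertip dropped into the notch, about 95 mm along.
- **Press:** I pushed the catch down to its stop. The fingertip ended 22.2 mm below the rail's top with 18 N on the wrist, then lifted straight off. Arm time was about 9 s of the 54 s allowed.
- **Last checks:** The green flag is up, and the catch sits lower than before. The fingers are about 85 mm above the rail with only sensor noise on the force reading. By eye in the last scene view, nothing visible had moved. The drill guide is hidden from that camera and I did not check it again; the arm went nowhere near it.
- **Disagreement:** The camera estimates of the rail differed by about 5 mm, at least partly because the arm was still settling when I took the wrist picture. I found the notch by touch, so this had no effect on the result.

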